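Dock the hand controller and turn its selector to the fifth click

ROBOT

A 6-joint arm with a two-finger parallel gripper is mounted at the origin on the work surface; the furniture and walls round the work are solid. World frame = base frame: x ahead of the robot, y to its left, z up, the work surface at z = 0. Lengths are in m, angles in rad, forces in N, time in s.
With the tool pointing down it reaches from about 0.35 to 0.725 m from the base axis. Payload 4.3 kg.
Tool frame: the origin (TCP) lies at the very end of the fingers, on their centre line; the grasp point (between the pads) lies 19 mm behind it (manip.grip_point_offset is the z of the grasp point in the tool frame, in m); z points along the fingers, y is the line along which they close (so a half turn about z gives the same grasp; the last joint's range is limited). The gripper opens to 85 mm and grips with 20 to 120 N. Pads are 22 mm wide; open, the fingers measure 114 mm over their backs; the gripper's body (76 mm by 85 mm) begins 54 mm behind the grasp point. The pads swing forward as they close: fully open they stand 13 mm farther back than shut.
Start: joints at [1.156, 0.377, 0.081, 1.274, 0, 1.46], TCP at [0.173, 0.549, 0.231] pointing down, gripper open.
Joint ranges: [-2.72, 2.72], [-0.84, 1.66], [-1.02, 1.22], [-1.77, 2.12], [-1.37, 1.28], [-3.14, 3.14]. Speed limits (rad/s): [2.57, 2.57, 3.14, 3.14, 3.14, 3.14].

INTERFACE

Orientations are given as [roll, pitch, yaw] about the fixed x, y, z axes, in that order (R = Rz(yaw) Ry(pitch) Rx(roll)).
In Python, from plant import state, optics, workorder, manip gives the robot as it stands. The module is installed in compiled form; this text tells all that it offers.
- The arm moves only by the shell command python3 -m handwheel 'ROWS' [FORCE]. ROWS is JSON, a list of rows, each a list of 7 numbers: the shift along the tool's x, y, z in m, then the turn, a rotation vector about the tool's x, y, z in degrees, then the closure, from 0 (fully open) to 1 (shut). In form: [[tx, ty, tz, ax, ay, az, grip], ...]. A call has 1 to 20 rows; each row shifts and turns the commanded pose from where the row before left it, along the tool's axes as they then stand; what a row does not reach is not made up. A row lasts 1/8 s, in which the tool goes at most 62.5 mm and 10.7 degrees, less where a joint would pass 70% of its speed; a pose out of reach is approached as far as the arm can. A call is refused whole if a number of a shift passes 0.0625 or a number of a turn 10.7, either way. A call with a gripper value outside its range is refused whole. The fingers move at their own pace and stop on an object; FORCE is the grip in N (left out, the last holds). Time passes only in rows, so rows that do not move let the fingers close. It gives the time, the measured TCP pose, the force, the opening and the grip force at its end, in the units of the state.
- state(): the state, without advancing time (a new reading comes with each control period).
- optics.grab_frame(name): name is "scene" or "top" or "wrist"; returns a dict with "img" (384x512x3 uint8, blue, green, red), "vertical_fov" (degrees; the focal length in pixels is half the picture's height over the tangent of half this angle, whatever the lens; pixels are square), "cx", "cy" (the principal point, pixels), "distortion" ([k1, k2, p1, p2, k3] as OpenCV has them; the pictures are not rectified), "xyz" and "orientation" of the camera in the world. Camera axes: x right, y down, z forward; pixel columns grow to the right and rows downward; lengths in m; the calibration is good to about 2 mm. A picture is of the moment at which its call begins. There is no depth.
- workorder.sign_off(): hands the job in; it is judged then, once.
The state is a dict: "time_s": time; "joint_pos": joint angles; "qvel": joint speeds; "joint_efforts": joint torques, N m; "tcp_pos": TCP position; "tool_rot": TCP orientation; "contact_force": force on the tool from outside, world axes, zero at the start; "wrist_torque": the same for the moment, N m; "width": finger opening in m; "gripper_force": force on a finger pad.
Only numpy, scipy, OpenCV 4.12 (cv2) and the standard library are available. Lean on these libraries where they do the work, as an engineer would, in place of code of your own. Each camera call takes 0.05 s, during which the arm holds its last target. There are 200 camera calls.

TASK

Set the grey hand controller upright in its sloping steel cradle, without dropping it, and let go of it. Then turn the knob on its top clockwise to the fifth click from the off stop, not past it, and leave the controller sitting fully down in the cradle. Leave the other things on the bench alone.

Things in the scene. Friction and masses are not known exactly. Their poses are not given: they have to be found in the camera images.
- controller_mid (a point): Middle, half-way up, of the loose grey hand controller: 102 (x) x 62 (y) x 50 mm (z up), about 0.4 kg, standing on its rubber foot. The knob stands on top, 14 mm from the middle towards +x, highest point 73 mm above the underside: lift the controller by its long sides (62 mm apart), leaving room for the knob under the palm. May sit in the cradle either way round.
- cradle_seat (a point): Middle of the tray floor of the dark steel cradle fixed to the bench (footprint 120 x 84 mm), 23 mm above the bench. The tray slopes 12 degrees, rising towards its +x; z is square to its floor. Inside 108 x 68 mm (3 mm play each side of the controller); lips 10 mm high, flared out to 13 mm. The seated controller's middle is 25 mm from here along z, within the play.
- knob_grip (a point): Black selector knob: on its axis, 12.5 mm above the controller's top panel, half-way up the grip bar. z is the axis, out of the panel. The bar is 12 mm thick (y), 40 mm long (x), from 4 to 22 mm above the panel, on a round skirt 41 mm across, 4 mm thick. +x is the pointer end, with a white line. Turns with the knob.
- selector (a joint): Knob angle, rad, growing clockwise from above. 0 = off stop; sprung clicks every 30 degrees (0.524), seven in all, to a stop at 3.665; the fifth reads 2.618. Raised marks: a bar at off, a dot a click. At off the pointer is 105 degrees anticlockwise of the housing's +x. Starts at off or the first click. Let go, it springs into the nearest click; about 0.1 Nm turns it over a click.
- can_mid (a point): Bystander: tall lubricant spray can with a red cap, 50 mm across, 146 mm tall; the point is half-way up. Leave alone.
- tape_measure_mid (a point): Bystander: yellow tape measure, 69 x 90 x 30 mm, lying flat; the point is half-way up. Leave alone.
- hardwood_mid (a point): Bystander: dark hardwood offcut 50 x 82 x 22 mm, lying flat; the point is half-way up. Leave alone.
Not all that is in view belongs to the job. Leave any brown or purple look-alike of the part that bears cradle_seat alone.

How it is judged:
On the way, in this order (a step that is already met when the one before it is completed fails the run):
1. the controller sits in the cradle, let go, with the knob still short of the third click (x of controller_mid in the frame of cradle_seat between -0.007 and 0.007 m and y of controller_mid in the frame of cradle_seat between -0.007 and 0.007 m and z of controller_mid in the frame of cradle_seat between 0.022 and 0.0285 m and angle between the x axis of controller_mid and the x axis of cradle_seat, either way round below 0.1 rad and angle between the z axis of controller_mid and the z axis of cradle_seat, either way round below 0.1 rad and angle between controller_mid's own z axis and vertical below 0.5 rad and contact force between the fingers and controller below 0.3 N and value of joint selector below 1.3 rad), for 0.2 s.
2. the knob stands at the fifth click (value of joint selector between 2.47 and 2.77 rad), for 0.2 s.
At the end, for the whole second after the job is handed in: Controller upright, fully down in the cradle (middle within 7 mm of the seat's along and across the tray, 22 to 28.5 mm above its floor, square within 0.1 rad, either way round), let go, at rest; knob in the fifth click from off (2.47 to 2.77 rad) (all of step 2 and x of controller_mid in the frame of cradle_seat between -0.007 and 0.007 m and y of controller_mid in the frame of cradle_seat between -0.007 and 0.007 m and z of controller_mid in the frame of cradle_seat between 0.022 and 0.0285 m and angle between the x axis of controller_mid and the x axis of cradle_seat, either way round below 0.1 rad and angle between the z axis of controller_mid and the z axis of cradle_seat, either way round below 0.1 rad and angle between controller_mid's own z axis and vertical below 0.5 rad and linear speed of controller below 0.02 m/s and contact force between the fingers and controller below 0.3 N); the robot touches nothing.
It fails at once if the knob is turned well past the fifth click (beyond 2.95 rad) (value of joint selector above 2.95 rad).
It fails at once if the controller is dropped (moves faster than 0.7 m/s while not held) (linear speed of controller above 0.7 m/s and contact force between the fingers and controller below 0.3 N).
It fails at once if a bystander (can, tape measure, hardwood offcut) is shifted by more than 20 mm (distance of any of can_mid, tape_measure_mid, hardwood_mid from where it was at the start of the episode above 0.02 m).
It also fails if it takes over 64 s, if anything falls off the work surface, if the arm or the gripper's body presses on something with over 40 N, if the wrist force passes 120 N, or if a joint passes its speed limit or range.

## Working session

There is one attempt and no reset: what is moved stays moved. The work goes in short steps, Python scripts to look and compute and a shell command to move; the robot and the scene stay as the last step left them, time stands still between calls to the robot, and variables do not carry over. Pictures are saved under pics/ and viewed, at most 13 in all, crops included, and the job is handed in when it is done.

```bash
mkdir -p pics; cat > h.py <<'E'
import numpy as np, cv2
from scipy.spatial.transform import Rotation as R
from plant import state, optics
def K(f):
    h,w=f["img"].shape[:2]; F=h/2/np.tan(np.radians(f["vertical_fov"])/2)
    return np.array([[F,0,f["cx"]],[0,F,f["cy"]],[0,0,1.]])
def rot(f):
    o=np.array(f["orientation"]); return R.from_euler('xyz',o).as_matrix() if o.size==3 else o
def plane(f,px,z):
    u=cv2.undistortPoints(np.array(px,float).reshape(-1,1,2),K(f),np.array(f["distortion"],float)).reshape(-1,2)
    d=np.c_[u,np.ones(len(u))]@rot(f).T; o=np.array(f["xyz"])
    return o+d*((z-o[2])/d[:,2])[:,None]
def proj(f,P):
    m=rot(f).T; return cv2.projectPoints(np.array(P,float).reshape(-1,1,3),cv2.Rodrigues(m)[0],-m@np.array(f["xyz"]),K(f),np.array(f["distortion"],float))[0].reshape(-1,2)
def ray(f,px):
    p=plane(f,[px],0)[0]; o=np.array(f["xyz"]); return o,(p-o)/np.linalg.norm(p-o)
def tri(a,pa,b,pb):
    o1,d1=ray(a,pa);o2,d2=ray(b,pb)
    s=np.linalg.lstsq(np.c_[d1,-d2],o2-o1,rcond=None)[0]
    return (o1+s[0]*d1+o2+s[1]*d2)/2, np.linalg.norm(o1+s[0]*d1-o2-s[1]*d2)
E
python3 - <<'E'
from h import *
import pickle
fs={n:optics.grab_frame(n) for n in("scene","top","wrist")}
pickle.dump(fs,open("f0.pkl","wb"))
for n,f in fs.items():
    print(n,f["vertical_fov"],f["cx"],f["cy"],f["distortion"],f["xyz"],f["orientation"]);
cv2.imwrite("pics/scene0.png",cv2.resize(fs["scene"]["img"],(800,600),interpolation=cv2.INTER_CUBIC))
cv2.imwrite("pics/top0.png",cv2.resize(fs["top"]["img"],(800,600),interpolation=cv2.INTER_CUBIC))
print(state())
E
```

```text
scene 48.54522002855671 259.247412120434 195.88388628414168 [-0.12729939  0.          0.          0.          0.        ] [-0.15031873 -0.49346768  1.07450665] [-2.44173518 -0.01109357 -0.97006983]
top 43.64337073943036 249.7885921620889 186.9790165071802 [-0.06466236  0.          0.          0.          0.        ] [ 0.45527434 -0.04192096  1.63423355] [-3.05911444  0.01149968 -1.55467439]
wrist 59.6859509203219 251.86376816902433 188.87787973436676 [-0.04294517  0.          0.          0.          0.        ] [0.09606717 0.57201666 0.37303806] [2.82967005e+00 1.77141057e-03 1.26629848e+00]
{'time_s': 0.15, 'joint_pos': array([ 1.15570883e+00,  3.77922680e-01,  7.99966337e-02,  1.27441430e+00,
       -1.79719354e-05,  1.46048725e+00]), 'qvel': array([-0.00158176, -0.00173409,  0.00334118, -0.00093014, -0.00216336,
        0.00062054]), 'joint_efforts': array([ 1.02399419e-03, -4.64036572e+01,  2.70170134e+01,  1.38765873e-02,
       -5.76014850e-05,  1.08062645e-05]), 'tcp_pos': array([0.17235752, 0.54805841, 0.23058459]), 'tool_rot': array([-3.14005604e+00, -1.52111710e-04,  2.83681413e+00]), 'contact_force': array([ 0.10378126, -0.47486766, -0.13341854]), 'wrist_torque': array([-0.02887445, -0.02958194, -0.04052086]), 'gripper_force': 0.0, 'width': 0.08538805736934812}
```

View pics/scene0.png

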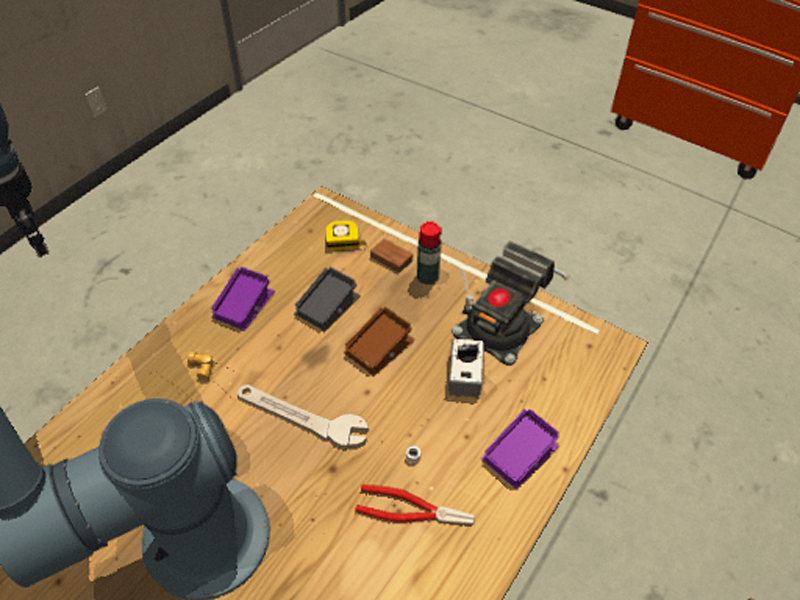

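View pics/top0.png

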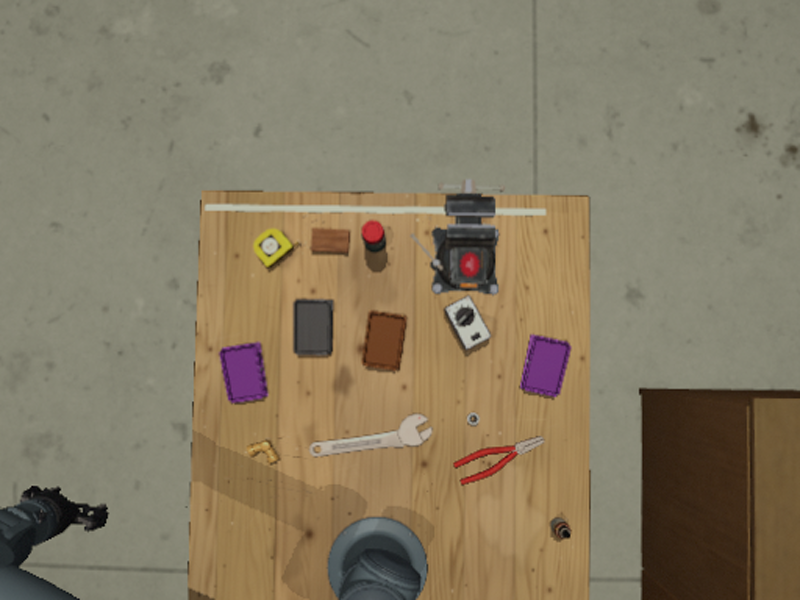

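Two views. In the top view (800x600) the light grey controller with its black knob is at (467,323), close in front of the vise at (468,260). The candidates for the cradle are dark grey (314,328), brown (384,341), purple (244,373) and purple (545,366). By the description I choose the dark grey one, and I'll check it in one close crop.

```bash
python3 - <<'E'
from h import *
import pickle
fs=pickle.load(open("f0.pkl","rb")); t=fs["top"]["img"]; s=fs["scene"]["img"]
z=lambda i,x,y,w,h:cv2.resize(i[y:y+h,x:x+w],(400,300),interpolation=cv2.INTER_CUBIC)
a=np.hstack([z(t,268,180,64,48),z(t,169,186,64,48)]); b=np.hstack([z(s,262,205,72,54),z(s,174,163,72,54)])
cv2.imwrite("pics/crop1.png",np.vstack([a,b]))
E
```

```text
(no output)
```

View pics/crop1.png

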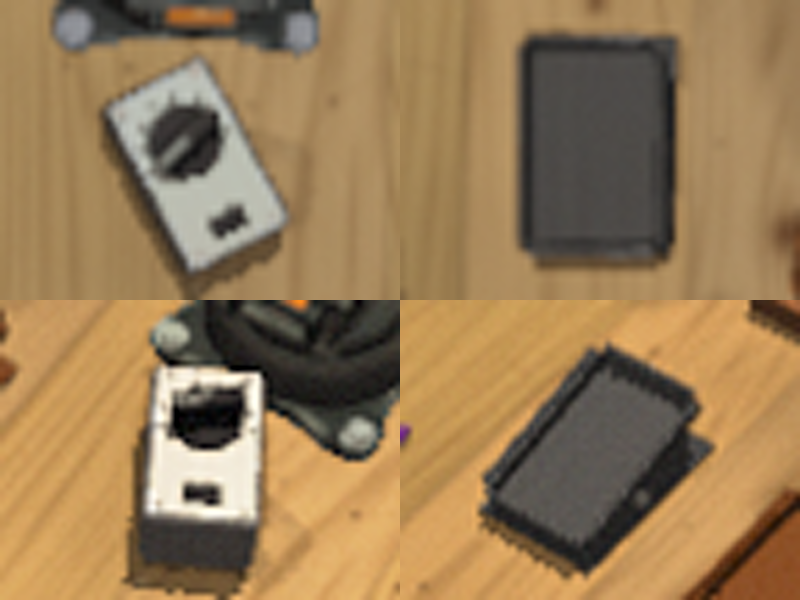

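The crop confirms it: the controller is upright with its knob at the far-left end and the knob at off. The dark grey cradle is the right one, with the wedge gap widest at the far end, so the tray rises away from the robot. Next I measure.

```bash
cat > meas.py <<'E'
from h import *
def blob(f,m,px,r=60):
    c=cv2.findContours(m.astype(np.uint8),cv2.RETR_EXTERNAL,cv2.CHAIN_APPROX_NONE)[0]
    c=[k for k in c if cv2.contourArea(k)>40]
    return min(c,key=lambda k:-cv2.pointPolygonTest(k,px,True))
def rect(f,c,z):
    P=plane(f,c.reshape(-1,2),z)[:,:2]
    (x,y),(w,h),a=cv2.minAreaRect((P*1000).astype(np.float32))
    if w<h: w,h,a=h,w,a+90
    return np.round([x,y,w,h,(a+90)%180-90],1)
E
python3 - <<'E'
from meas import *
import pickle
fs=pickle.load(open("f0.pkl","rb"))
for n,pc,pr in (("top",(294,214),(201,210)),("scene",(296,240),(208,190))):
    f=fs[n]; im=f["img"].astype(int); hsv=cv2.cvtColor(f["img"],cv2.COLOR_BGR2HSV)
    print(n,im[210,201],im[int(pc[1]),int(pc[0])],hsv[pr[1],pr[0]])
    m=(hsv[...,1]<60)&(hsv[...,2]>140)
    c=blob(f,m,pc); print("ctl",rect(f,c,.05),cv2.boundingRect(c))
    m=(hsv[...,1]<75)&(hsv[...,2]<100)
    c=blob(f,m,pr); print("cradle",rect(f,c,.033),cv2.boundingRect(c))
f=fs["top"]
print("knob",plane(f,[(268+185/6.25,180+143/6.25)],.065), "corners crop",plane(f,np.array([(108,105),(200,58),(288,212),(190,272)])/6.25+[268,180],.05))
E
```

```text
top [71 74 77] [151 161 161] [15 20 77]
ctl [ 526.5 -185.5   98.7   58.    27.4] (286, 189, 28, 34)
cradle [511.1 144.1 114.1  80.7   1.3] (188, 192, 25, 35)
scene [ 48  82 111] [34 33 37] [ 9 27 94]
ctl [ 524.2 -184.4   98.    58.3   30.3] (288, 217, 21, 28)
cradle [506.8 142.  141.2 103.8  -0.7] (189, 171, 41, 41)
knob [[ 0.5348478  -0.17913393  0.065     ]] corners crop [[ 0.55511912 -0.13952543  0.05      ]
 [ 0.5808107  -0.18802858  0.05      ]
 [ 0.49997028 -0.23514714  0.05      ]
 [ 0.46759579 -0.18366758  0.05      ]]
```

```bash
python3 -m handwheel '[[0,0,0,0,0,-9.25,0],[0,0,0,0,0,-9.25,0],[-0.0323,-0.041,0,0,0,0,0],[-0.0323,-0.041,0,0,0,0,0],[-0.0323,-0.041,0,0,0,0,0],[-0.0323,-0.041,0,0,0,0,0],[-0.0323,-0.041,0,0,0,0,0],[-0.0323,-0.041,0,0,0,0,0],[-0.0323,-0.041,0,0,0,0,0],[-0.0323,-0.041,0,0,0,0,0],[-0.0323,-0.041,0,0,0,0,0],[-0.0323,-0.041,0,0,0,0,0],[0,0,0,0,0,0,0],[0,0,0,0,0,0,0]]' 60
python3 - <<'E'
from h import *
import pickle
f=optics.grab_frame("wrist"); pickle.dump(f,open("f1.pkl","wb")); print(f["xyz"],f["orientation"])
cv2.imwrite("pics/w1.png",cv2.resize(f["img"],(800,600),interpolation=cv2.INTER_CUBIC))
E
```

```text
time_s: 1.9
tcp_pos: [0.5024, 0.1445, 0.2309]
tool_rot: [3.141, -0.001, -3.124]
contact_force: [0.3, 1.4, -0.2]
width: 0.0851
gripper_force: 0.0
[0.42259672 0.14333567 0.37359918] [ 2.83077488e+00 -1.99769401e-04  1.58875243e+00]
```

View pics/w1.png

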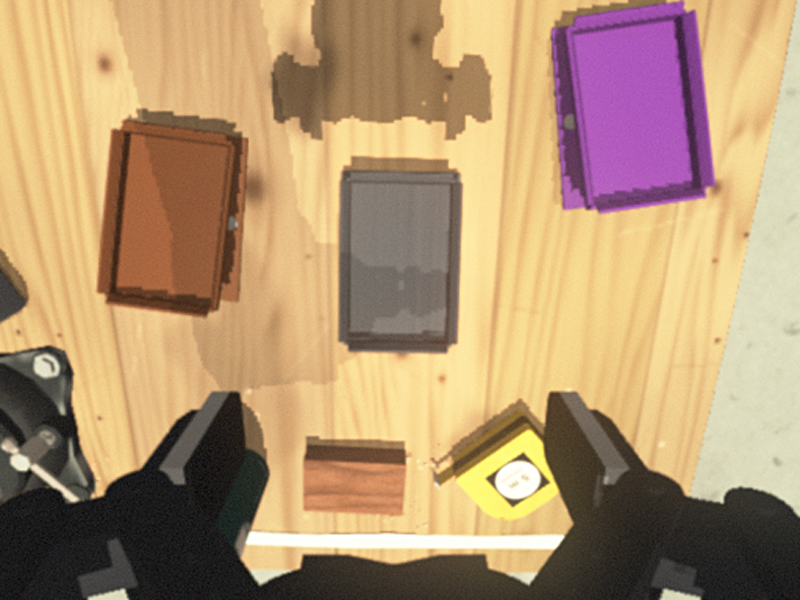

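The wrist view shows the dark cradle at px (342-462, 170-352), with the far end at the bottom. Its outline barely narrows towards the far end, so the tray does rise to world +x. The brown tray, purple tray, offcut (355,477) and tape measure (500,465) are clear of it. I'll fit its edges on the sloping rim plane.

```bash
python3 - <<'E'
from meas import *
import pickle
f=pickle.load(open("f1.pkl","rb")); 
def tplane(px,h,c0,yaw):
    # points on plane parallel to tray floor, h above it -> tray coords (mm)
    Rt=(R.from_euler('z',yaw)*R.from_euler('y',-12,degrees=True)).as_matrix()
    P=np.array([ray(f,p) for p in px]); o,d=P[:,0],P[:,1]; n=Rt[:,2]; q=c0+h*n
    s=((q-o)@n)/(d@n); return ((o+d*s[:,None]-c0)@Rt)*1000
hsv=cv2.cvtColor(f["img"],cv2.COLOR_BGR2HSV); g=cv2.cvtColor(f["img"],cv2.COLOR_BGR2GRAY)
m=(hsv[...,1]<75)&(hsv[...,2]<140); m=cv2.morphologyEx(m.astype(np.uint8),cv2.MORPH_OPEN,np.ones((5,5)))
c=blob(f,m,(256,160)); px=c.reshape(-1,2).astype(float); print(cv2.boundingRect(c))
c0=np.array([.511,.144,.023])
for h in (0,.010,.013):
    P=tplane(px,h,c0,0.02); (x,y),s,a=cv2.minAreaRect(P[:,:2].astype(np.float32)); print(h,np.round([x,y,*s,a],1))
print("cols row150-170",g[130:142,210:305].mean(0).astype(int))
print("rows col245-265",g[100:232,235:275].mean(1).astype(int))
E
```

```text
(217, 110, 78, 108)
0 [ -3.1   4.6  81.8 116.2  88.7]
0.01 [ -3.4   4.5  79.6 113.   88.7]
0.013 [ -3.5   4.5  78.9 112.   88.7]
cols row150-170 [202 208 214 217 221 217 197 152 119 109 102  99  98  92 105 124 127 127
 126 127 127 127 126 127 125 126 126 125 125 125 124 125 125 125 126 125
 125 126 125 125 124 126 125 123 123 124 125 125 124 124 124 120 120 120
 123 125 125 128 128 127 126 125 125 124 124 125 124 125 124 128 126 125
 125 126 128 129 130 113  89  89  99  98 101 105 118 162 219 231 231 229
 228 229 229 228 228]
rows col245-265 [201 154 131 132 134 133 134 134 128 112 104 115 118 117 117 111 101 105
 121 126 125 125 124 126 124 125 125 125 125 125 125 125 125 125 125 125
 124 124 125 124 125 124 124 125 125 124 125 126 125 125 125 125 125 125
 125 125 125 125 125 125 125 125 126 125 125 126 126 126 126 125 120 115
 114 113 112 110 110 110 109 111 111 111 112 112 112 111 111 111 111 111
 112 111 112 112 112 111 112 114 114 115 117 118 121 124 127 128 129 129
 128 129 130 128 122 104  88  87  87  82  76  79  84  85  83  90 115 151
 193 210 213 216 218 220]
```

```bash
python3 - <<'E'
from h import *
import pickle
f=pickle.load(open("f1.pkl","rb"))
Rt=R.from_euler('y',-12,degrees=True).as_matrix(); c0=np.array([.511,.144,.023])
def t(p,h):
    o,d=ray(f,p); n=Rt[:,2]; s=((c0+h*n-o)@n)/(d@n); return np.round(((o+d*s-c0)@Rt)[:2]*1000,1)
print("floor near/far",t((255,117.5),0),t((255,212.5),0)," L/R",t((223.9,136),0),t((287.2,136),0))
print("rim near/far",t((255,109),.012),t((255,226),.012)," L/R",t((217.3,136),.012),t((295,136),.012))
E
```

```text
floor near/far [-53.2   3.4] [49.1  5.3]  L/R [-33.1 -29.5] [-34.4  38.2]
rim near/far [-60.5   3.1] [61.5  5.4]  L/R [-32.4 -35.4] [-33.8  45. ]
```

```bash
python3 - <<'E'
from h import *
import pickle
f=pickle.load(open("f1.pkl","rb")); g=cv2.cvtColor(f["img"],cv2.COLOR_BGR2GRAY)
for r in (122,140,160,205): print(r,g[r-2:r+3,212:232].mean(0).astype(int),g[r-2:r+3,280:300].mean(0).astype(int))
cv2.imwrite("pics/c2.png",cv2.resize(f["img"][100:235,200:312],(560,675)[:1]+(600,),interpolation=cv2.INTER_CUBIC))
E
```

```text
122 [212 219 222 223 207 163 121 109 101 102 100  96 100 118 128 130 126 127
 127 128] [127 125 125 127 127 129 126 118  91  84  97 100 101 103 114 141 205 227
 229 227]
140 [216 218 220 210 184 140 116 108 104 101  96  91 105 125 125 128 127 127
 127 127] [125 126 124 126 130 131 131 111  86  91 100  98 102 107 122 173 222 232
 230 230]
160 [197 202 205 199 173 129 107 103  95  98  94  86 106 127 126 127 126 127
 126 126] [127 126 128 128 129 125 114  93  87  98 101 100 102 117 154 221 233 232
 231 230]
205 [190 196 204 202 164 114  98  88  88  90  83  75 101 114 115 115 113 115
 114 114] [131 133 135 133 120  94  78  91 100 102 104 111 132 187 224 229 228 227
 227 228]
```

View pics/c2.png

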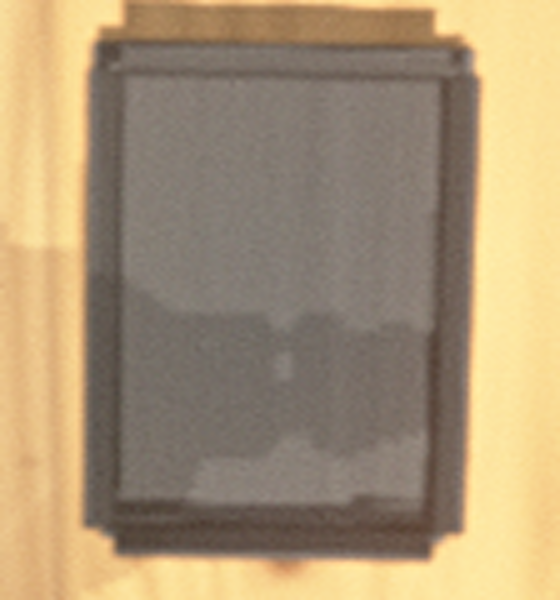

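The crop shows the tray floor spanning rows about 117-216.5, its far end shaded by the wall. That puts the seat at about (0.511, 0.148) with yaw near 0 in the wrist camera's calibration. Now the controller.

```bash
python3 -m handwheel '[[0,-0.056,0,0,0,0,0],[0,-0.056,0,0,0,0,0],[0,-0.056,0,0,0,0,0],[0,-0.056,0,0,0,0,0],[0,-0.056,0,0,0,0,0],[0,-0.056,0,0,0,0,0],[0,0,0,0,0,-8.8,0],[0,0,0,0,0,-8.8,0],[0,0,0,0,0,-8.8,0],[0,0,0,0,0,0,0],[0,0,0,0,0,0,0]]'
python3 - <<'E'
from meas import *
import pickle
f=optics.grab_frame("wrist"); pickle.dump(f,open("f2.pkl","wb"))
cv2.imwrite("pics/w2.png",cv2.resize(f["img"],(800,600),interpolation=cv2.INTER_CUBIC))
hsv=cv2.cvtColor(f["img"],cv2.COLOR_BGR2HSV)
m=(hsv[...,1]<60)&(hsv[...,2]>170)
c=blob(f,m,tuple(map(float,proj(f,[[.526,-.186,.05]])[0]))); print(rect(f,c,.05),cv2.boundingRect(c))
E
```

```text
time_s: 3.32
tcp_pos: [0.509, -0.1905, 0.2314]
tool_rot: [3.141, 0.0, -2.663]
contact_force: [-0.4, -0.5, -0.6]
width: 0.0857
gripper_force: 0.0
[ 524.2 -183.5   97.9   57.9   28.8] (220, 133, 60, 94)
```

View pics/w2.png

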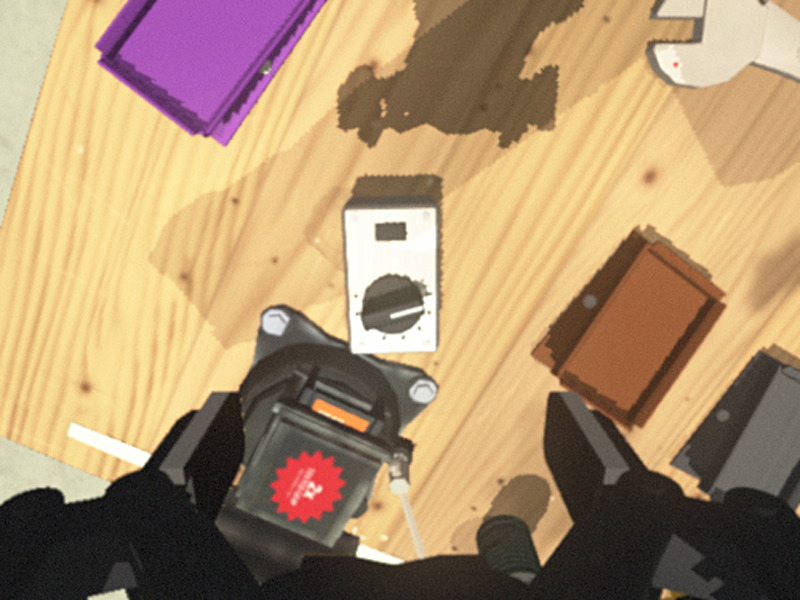

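The wrist picture shows the controller at px (345-438, 208-352), nearly square to the tool. The knob at (392,303) points right, at about 102°, so it is at off. The vise's foot plate starts at row 310 on the left. I'll grip 8 mm behind the middle to keep clear of that foot.

```bash
python3 -m handwheel '[[-0.009,-0.002,0,0,0,-1.2,0],[0,0,0.0425,0,0,0,0],[0,0,0.0425,0,0,0,0],[0,0,0.0425,0,0,0,0],[0,0,0.0425,0,0,0,0],[0,0,0.02,0,0,0,0],[0,0,0.015,0,0,0,0],[0,0,0.015,0,0,0,0],[0,0,0,0,0,0,0],[0,0,0,0,0,0,0]]' && python3 - <<'E'
from meas import *
f=optics.grab_frame("wrist")
cv2.imwrite("pics/w3.png",cv2.resize(f["img"],(800,600),interpolation=cv2.INTER_CUBIC))
E
```

```text
time_s: 4.62
tcp_pos: [0.5185, -0.1894, 0.012]
tool_rot: [-3.141, 0.001, -2.642]
contact_force: [0.6, -0.7, -0.9]
width: 0.0854
gripper_force: 0.0
```

View pics/w3.png

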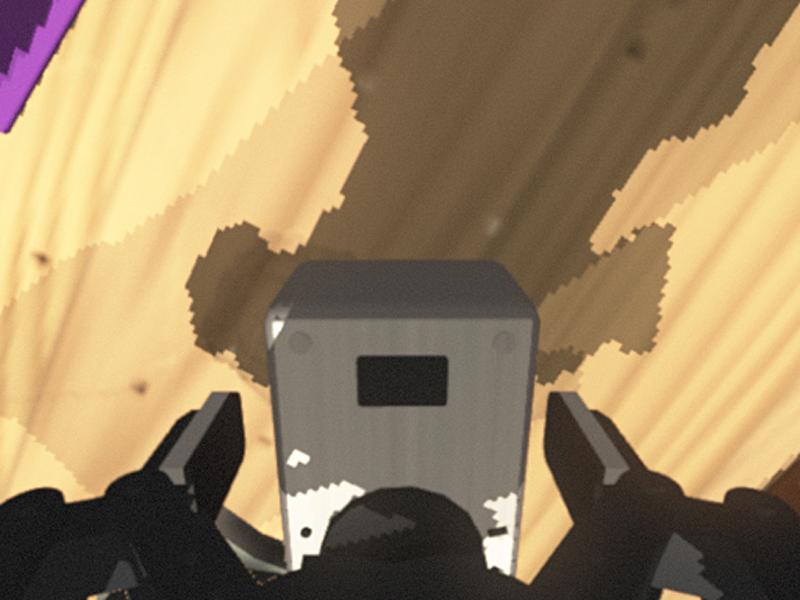

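The gaps show the controller about 2.5 mm to the tool's +y, matching the wrist estimate. I'll shift, close and lift a little.

```bash
python3 -m handwheel '[[0,0.0025,-0.002,0,0,0,0],[0,0,0,0,0,0,1],[0,0,0,0,0,0,1],[0,0,0,0,0,0,1],[0,0,0,0,0,0,1],[0,0,0,0,0,0,1],[0,0,0,0,0,0,1],[0,0,0,0,0,0,1],[0,0,-0.01,0,0,0,1],[0,0,-0.02,0,0,0,1],[0,0,0,0,0,0,1]]' 70
```

```text
time_s: 6.05
tcp_pos: [0.5176, -0.1873, 0.0443]
tool_rot: [-3.14, 0.001, -2.642]
contact_force: [0.6, -0.5, -5.1]
width: 0.0611
gripper_force: 77.3
```

```bash
python3 -m handwheel '[[0,0,-0.03,0,0,0,1],[0,0,-0.05,0,0,0,1],[0,0,-0.05,0,0,0,1],[0,0,-0.02,0,0,0,1],[0,0,0,0,0,7.15,1],[0,0,0,0,0,7.15,1],[0,0,0,0,0,7.15,1],[0,0,0,0,0,7.15,1],[0.0054,0.035,0,0,0,0,1],[0.0054,0.05,0,0,0,0,1],[0.0054,0.055,0,0,0,0,1],[0.0054,0.055,0,0,0,0,1],[0.0054,0.055,0,0,0,0,1],[0.0054,0.050,0,0,0,0,1],[0.0054,0.035,0,0,0,0,1],[0,0,0,0,-6,0,1],[0,0,0,0,-6,0,1],[0,0,0,0,0,0,1],[0,0,0,0,0,0,1]]'
python3 - <<'E'
from h import *
s=state(); c0=np.array([.511,.1484,.023]); Rt=R.from_euler('y',-12,degrees=True)
Rg=R.from_euler('xyz',s["tool_rot"]); tgt=c0+Rt.apply([-.0078,0,.014])
Rw=Rt*R.from_euler('x',180,degrees=True)*R.from_euler('z',180,degrees=True)
print("to go, tool mm",np.round(Rg.inv().apply(tgt-s["tcp_pos"])*1000,1),"turn",np.round((Rg.inv()*Rw).as_rotvec(degrees=True),2))
f=optics.grab_frame("wrist"); import pickle; pickle.dump(f,open("f4.pkl","wb"))
cv2.imwrite("pics/w4.png",cv2.resize(f["img"],(800,600),interpolation=cv2.INTER_CUBIC))
E
```

```text
time_s: 8.43
tcp_pos: [0.4788, 0.1479, 0.1932]
tool_rot: [3.142, 0.208, -3.141]
contact_force: [0.6, -1.6, -3.7]
width: 0.061
gripper_force: 78.8
to go, tool mm [ 11.4   0.4 159.2] turn [ 0.01 -0.09  0.02]
```

View pics/w4.png

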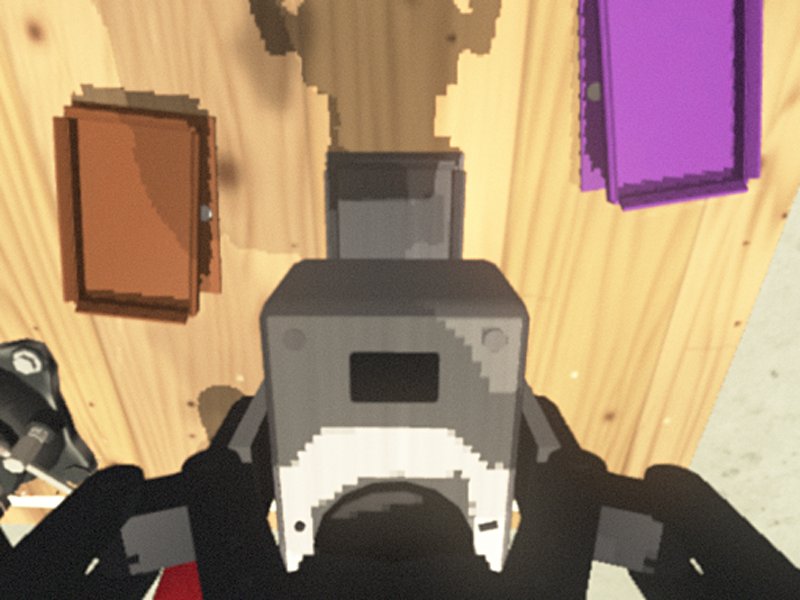

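The controller hangs square in the grip at px (265-525, 260+), with the near half of the dark cradle visible behind it at cols 327-465. I'll re-measure both from this view.

```bash
python3 - <<'E'
from h import *
import pickle
f=pickle.load(open("f4.pkl","rb")); g=cv2.cvtColor(f["img"],cv2.COLOR_BGR2GRAY)
print(g[138:148,205:300].mean(0).astype(int)); print(g[90:115,240:265].mean(1).astype(int))
s=state(); Rg=R.from_euler('xyz',s["tool_rot"])
# predicted controller rear top & bottom corners (tool frame: TCP->mid = (-.0078,0,-.011); housing x=-tool x, z=-tool z)
for z in (.025,-.025):
    P=[s["tcp_pos"]+Rg.apply([-.0078+.051,y,-.011-z]) for y in(-.031,.031)]; print(np.round(proj(f,P)*1.5625))
E
```

```text
[197 198 185 146 108  97  90  89  89  86  78  80 103 114 114 113 114 112
 112 113 113 113 113 112 112 113 111 112 112 110 111 111 111 114 112 111
 112 113 112 112 112 111 111 112 109 111 111 112 111 112 113 110 109 109
 109 108 110 111 113 113 115 116 115 112 113 111 113 113 112 112 111 113
 114 116 114 113 114 114 118 128 134 131 122  95  83  94 100 100 101 109
 119 155 223 237 237]
[131 130 130 131 131 131 119  89  67  63  65  68  72  73  67  64  64  62
  64  67  68  68  66  68  68]
[[250. 309.]
 [535. 310.]]
[[292. 255.]
 [494. 256.]]
```

```bash
python3 - <<'E'
from h import *
import pickle
f=pickle.load(open("f4.pkl","rb"))
Rt=R.from_euler('y',-12,degrees=True).as_matrix(); c0=np.array([.511,.1484,.023])
def t(p,h):
    o,d=ray(f,p); n=Rt[:,2]; s=((c0+h*n-o)@n)/(d@n); return np.round(((o+d*s-c0)@Rt)[:2]*1000,1)
print("floor L/R",t((216.3,143),0),t((287.6,143),0),"rim L/R",t((208.2,143),.012),t((296.2,143),.012),"rim near",t((252,97),.012))
E
```

```text
floor L/R [-20.2 -34.1] [-20.2  33.8] rim L/R [-22.3 -40.2] [-22.4  40.4] rim near [-63.1  -0.1]
```

```bash
python3 -m handwheel '[[0.0117,0.0004,0,0,0,0,1],[0,0,0.04,0,0,0,1],[0,0,0.04,0,0,0,1],[0,0,0.035,0,0,0,1],[0,0,0.02,0,0,0,1],[0,0,0.007,0,0,0,1],[0,0,0.003,0,0,0,1],[0,0,0.003,0,0,0,1],[0,0,0.003,0,0,0,1],[0,0,0.003,0,0,0,1],[0,0,0,0,0,0,1]]'
```

```text
time_s: 9.85
tcp_pos: [0.4991, 0.1485, 0.0401]
tool_rot: [3.142, 0.209, -3.141]
contact_force: [-0.1, 0.6, -5.4]
width: 0.0613
gripper_force: 78.7
```

```bash
python3 -m handwheel '[[0,0,0.002,0,0,0,1],[0,0,0.001,0,0,0,1],[0,0,0,0,0,0,1]]'; python3 -m handwheel '[[0,0,0.001,0,0,0,1],[0,0,0,0,0,0,1]]'; python3 -m handwheel '[[0,0,0.001,0,0,0,1],[0,0,0,0,0,0,1]]'
```

```text
time_s: 10.22
tcp_pos: [0.4998, 0.1484, 0.0372]
tool_rot: [3.142, 0.209, -3.141]
contact_force: [0.5, -0.4, -4.6]
width: 0.0608
gripper_force: 78.7
time_s: 10.48
tcp_pos: [0.5001, 0.1485, 0.0363]
tool_rot: [3.142, 0.209, -3.141]
contact_force: [-0.4, 0.1, -4.4]
width: 0.0611
gripper_force: 78.7
time_s: 10.72
tcp_pos: [0.5003, 0.1484, 0.0353]
tool_rot: [3.142, 0.209, -3.141]
contact_force: [1.0, 0.8, -3.5]
width: 0.0614
gripper_force: 78.7
```

```bash
python3 -m handwheel '[[0,0,0.001,0,0,0,1],[0,0,0,0,0,0,1]]'; python3 -m handwheel '[[0,0,0.001,0,0,0,1],[0,0,0,0,0,0,1]]'
```

```text
time_s: 10.98
tcp_pos: [0.5004, 0.1485, 0.035]
tool_rot: [-3.142, 0.21, -3.141]
contact_force: [-5.4, -0.7, 4.9]
width: 0.0611
gripper_force: 79.8
time_s: 11.22
tcp_pos: [0.5004, 0.1485, 0.0349]
tool_rot: [-3.141, 0.21, -3.141]
contact_force: [-10.8, 0.5, 17.3]
width: 0.061
gripper_force: 81.7
```

Contact comes exactly at the predicted floor height. I'll release and back off along the tool.

```bash
python3 -m handwheel '[[0,0,-0.001,0,0,0,1],[0,0,0,0,0,0,0.2],[0,0,0,0,0,0,0],[0,0,0,0,0,0,0],[0,0,0,0,0,0,0],[0,0,0,0,0,0,0],[0,0,-0.02,0,0,0,0],[0,0,-0.03,0,0,0,0],[0,0,-0.05,0,0,0,0],[0,0,-0.05,0,0,0,0],[0,0,0,0,0,0,0],[0,0,0,0,0,0,0]]'
python3 - <<'E'
from h import *
f=optics.grab_frame("wrist"); import pickle; pickle.dump(f,open("f5.pkl","wb"))
cv2.imwrite("pics/w5.png",cv2.resize(f["img"],(800,600),interpolation=cv2.INTER_CUBIC))
s=state();print(s["tcp_pos"],s["tool_rot"])
E
```

```text
time_s: 12.72
tcp_pos: [0.4692, 0.1484, 0.1807]
tool_rot: [3.142, 0.209, -3.141]
contact_force: [-0.7, -0.3, -1.2]
width: 0.0852
gripper_force: 0.0
[0.46853988 0.14822722 0.17979136] [-3.14126202  0.20748716 -3.14092274]
```

View pics/w5.png

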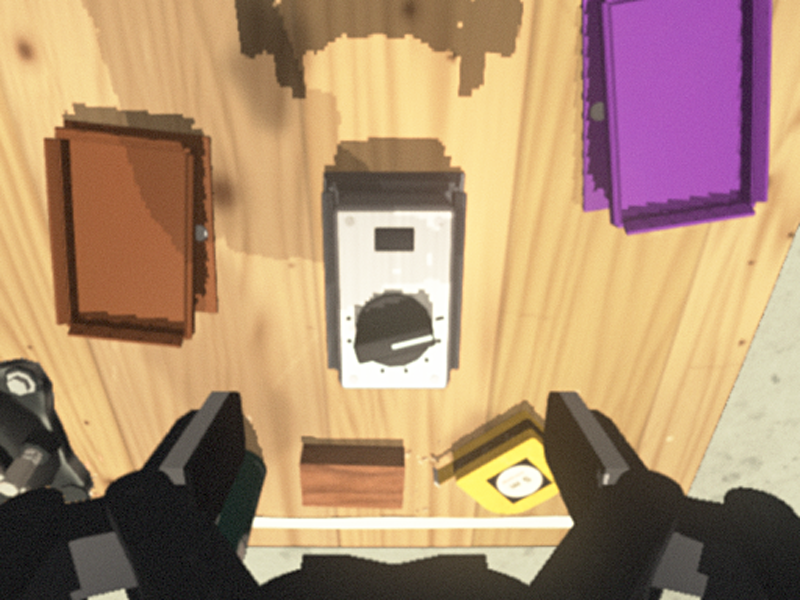

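The controller sits in the dark cradle, px (333-453, 205-388), with the knob at (396,330) and its pointer still at off (right, slightly up). I'll measure its pose in the tray frame.

```bash
python3 - <<'E'
from meas import *
import pickle
f=pickle.load(open("f5.pkl","rb")); hsv=cv2.cvtColor(f["img"],cv2.COLOR_BGR2HSV)
Rt=R.from_euler('y',-12,degrees=True); Rm=Rt.as_matrix(); c0=np.array([.511,.1484,.023])
def t(p,h):
    o,d=ray(f,p); n=Rm[:,2]; s=((c0+h*n-o)@n)/(d@n); return ((o+d*s-c0)@Rm)[:2]*1000
m=(hsv[...,1]<60)&(hsv[...,2]>150)
c=blob(f,m,(252.,160.)).reshape(-1,2)
P=np.array([t(p,.05) for p in c]); r=cv2.minAreaRect(P.astype(np.float32)); print("top rect",np.round(r[0],1),np.round(r[1],1),round(r[2],1))
print("pointer",np.round(t((392/1.5625,347/1.5625),.072),1),np.round(t((435/1.5625,339/1.5625),.072),1))
s=state(); Rg=R.from_euler('xyz',s["tool_rot"]); k=c0+Rt.apply([r[0][0]/1000+.014,r[0][1]/1000,.0625])
print("knob grip",k,"tool mm",np.round(Rg.inv().apply(k-s["tcp_pos"])*1000,1), s["joint_pos"])
E
```

```text
top rect [-1.   0.5] [97.1 58.5] 0.1
pointer [13.9 -0.4] [ 9.7 20.3]
knob grip [0.51068934 0.14886942 0.08683026] tool mm [-22.1   0.6  99.6] [ 0.20390201  0.06589156 -0.48115589  0.82047945 -0.04191463  0.19899119]
```

The controller is seated: offset (-1, +0.5) mm, yaw 0.1°, knob at off (pointer about 102°). Now I move over the knob, line up with the bar (turn -105° about tool z), and descend until the TCP is about 6 mm above the panel.

```bash
python3 -m handwheel '[[-0.0221,0.0005,0,0,0,0,0],[0,0,0,0,0,-10.5,0],[0,0,0,0,0,-10.5,0],[0,0,0,0,0,-10.5,0],[0,0,0,0,0,-10.5,0],[0,0,0,0,0,-10.5,0],[0,0,0,0,0,-10.5,0],[0,0,0,0,0,-10.5,0],[0,0,0,0,0,-10.5,0],[0,0,0,0,0,-10.5,0],[0,0,0,0,0,-10.5,0],[0,0,0.03,0,0,0,0],[0,0,0.03,0,0,0,0],[0,0,0.02,0,0,0,0],[0,0,0,0,0,0,0],[0,0,0,0,0,0,0]]'
python3 - <<'E'
from h import *
s=state(); c0=np.array([.511,.1484,.023]); Rt=R.from_euler('y',-12,degrees=True)
Rg=R.from_euler('xyz',s["tool_rot"]); k=c0+Rt.apply([.013,.0005,.0565])
Rw=Rt*R.from_euler('x',180,degrees=True)*R.from_euler('z',75,degrees=True)
print("to go mm",np.round(Rg.inv().apply(k-s["tcp_pos"])*1000,1),"turn",np.round((Rg.inv()*Rw).as_rotvec(degrees=True),2),s["joint_pos"])
f=optics.grab_frame("wrist"); cv2.imwrite("pics/w6.png",cv2.resize(f["img"],(640,480),interpolation=cv2.INTER_CUBIC))
E
```

```text
time_s: 14.78
tcp_pos: [0.5072, 0.1489, 0.1071]
tool_rot: [-2.94, -0.054, -1.314]
contact_force: [0.8, -1.0, -0.1]
width: 0.0853
gripper_force: 0.0
to go mm [-0.2  0.7 26.5] turn [0.07 0.02 0.03] [ 0.18834749  0.202615   -0.5259369   0.63757104 -0.03873083 -1.64880727]
```

View pics/w6.png

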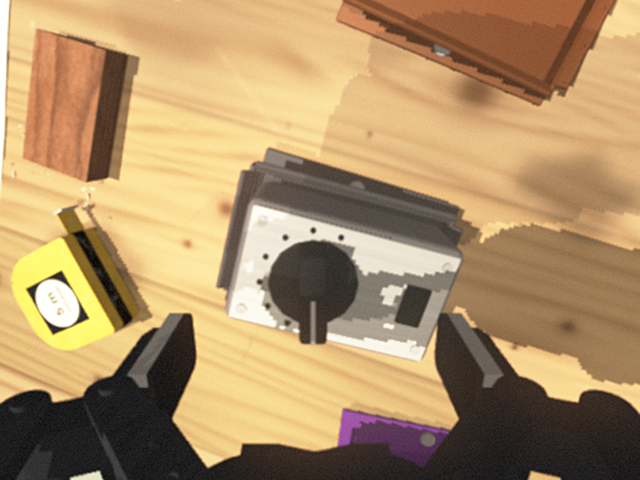

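The bar lies along the tool's x and the knob at (313,282) is centred between the fingers. I'll descend and grip the bar.

```bash
python3 -m handwheel '[[0,0.0005,0.015,0,0,0,0.3],[0,0,0.008,0,0,0,0.5],[0,0,0.0025,0,0,0,0.7],[0,0,0,0,0,0,1],[0,0,0,0,0,0,1],[0,0,0,0,0,0,1],[0,0,0,0,0,0,1],[0,0,0,0,0,0,1],[0,0,0,0,0,0,1]]' 50
```

```text
time_s: 15.95
tcp_pos: [0.5127, 0.1489, 0.0828]
tool_rot: [-2.938, -0.054, -1.314]
contact_force: [-1.6, -0.4, 5.9]
width: 0.0107
gripper_force: 52.9
```

```bash
python3 -m handwheel '[[0,0,0,0,0,8,1],[0,0,0,0,0,8,1],[0,0,0,0,0,8,1],[0,0,0,0,0,8,1],[0,0,0,0,0,8,1],[0,0,0,0,0,0,1]]'; python3 -c "
from h import *
s=state();print(s['wrist_torque'],s['joint_pos'])"
```

```text
time_s: 16.7
tcp_pos: [0.5129, 0.1486, 0.0829]
tool_rot: [-2.95, 0.088, -1.998]
contact_force: [-1.6, -1.5, 5.1]
width: 0.0105
gripper_force: 53.0
[-0.23979229  0.35222265  0.00415411] [ 0.18604659  0.23878475 -0.55205924  0.57305931 -0.03918766 -0.95296865]
```

```bash
python3 -m handwheel '[[0,0,0,0,0,10,1],[0,0,0,0,0,10,1],[0,0,0,0,0,10,1],[0,0,0,0,0,10,1],[0,0,0,0,0,10,1],[0,0,0,0,0,10,1],[0,0,0,0,0,10,1],[0,0,0,0,0,10,1],[0,0,0,0,0,10,1],[0,0,0,0,0,10,1],[0,0,0,0,0,8,1],[0,0,0,0,0,2,1],[0,0,0,0,0,0,1],[0,0,0,0,0,0,1]]'; python3 -c "
from h import *
s=state();print(s['wrist_torque'],s['joint_pos']); c0=np.array([.511,.1484,.023]); Rt=R.from_euler('y',-12,degrees=True)
Rg=R.from_euler('xyz',s['tool_rot']); x=(Rt.inv()*Rg).as_matrix()[:,0]; print(np.degrees(np.arctan2(x[1],x[0])))"
```

```text
time_s: 18.45
tcp_pos: [0.513, 0.1482, 0.0829]
tool_rot: [2.992, 0.15, 2.345]
contact_force: [-1.5, -2.2, 4.6]
width: 0.0105
gripper_force: 52.9
[-0.45956122  0.18358079 -0.27      ] [ 0.1857613   0.23882507 -0.55203224  0.57288194 -0.03996449  0.96659898]
135.0313454597539
```

The tool has turned exactly 150°. I'll release and back off.

```bash
python3 -m handwheel '[[0,0,0,0,0,0,0.8],[0,0,0,0,0,0,0],[0,0,0,0,0,0,0],[0,0,0,0,0,0,0],[0,0,0,0,0,0,0],[0,0,-0.02,0,0,0,0],[0,0,-0.03,0,0,0,0],[0,0,-0.04,0,0,0,0],[0,0,-0.02,0,0,0,0],[0,0,0,0,0,0,0],[0,0,0,0,0,0,0]]'
python3 - <<'E'
from meas import *
f=optics.grab_frame("wrist"); import pickle; pickle.dump(f,open("f7.pkl","wb"))
Rm=R.from_euler('y',-12,degrees=True).as_matrix(); c0=np.array([.511,.1484,.023])
def t(p,h):
    o,d=ray(f,p); n=Rm[:,2]; s=((c0+h*n-o)@n)/(d@n); return ((o+d*s-c0)@Rm)[:2]*1000
hsv=cv2.cvtColor(f["img"],cv2.COLOR_BGR2HSV); m=(hsv[...,1]<60)&(hsv[...,2]>150)
p=proj(f,[c0+Rm@[-.015,0,.05]])[0]; c=blob(f,m,tuple(map(float,p))).reshape(-1,2)
r=cv2.minAreaRect(np.array([t(q,.05) for q in c]).astype(np.float32)); print(np.round(r[0],1),np.round(r[1],1),round(r[2],2))
q=proj(f,[c0+Rm@[.013,0,.065]])[0].astype(int); x0,y0=q-[64,48]; x0=max(x0,0);y0=max(y0,0); print(q,x0,y0)
cv2.imwrite("pics/w7.png",cv2.resize(f["img"][y0:y0+96,x0:x0+128],(640,480),interpolation=cv2.INTER_CUBIC))
E
```

```text
time_s: 19.82
tcp_pos: [0.4891, 0.1487, 0.1889]
tool_rot: [2.993, 0.147, 2.346]
contact_force: [-0.1, 0.4, -0.7]
width: 0.0853
gripper_force: 0.0
[-1.3  1.6] [58.8 97.6] 88.64
[252 190] 188 142
```

View pics/w7.png

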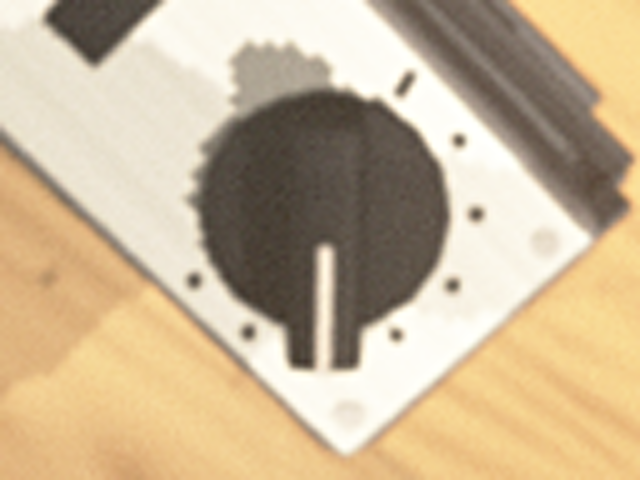

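The crop shows the off bar at (405,82), dots 1-4 running to (396,334), and dots 6 and 7 at (248,332) and (195,280). The pointer at (325,350) covers the fifth. The controller is seated at (-1.3, +1.6) mm, yaw -1.4°. Handing in.

```bash
python3 -c "
from plant import workorder
print(workorder.sign_off())"
```

```text
the job is handed in; nothing more can be done
None
```

The controller sits fully down in the dark steel cradle, let go, with its knob at the fifth click in the last wrist picture; I handed the job in at about 20 s on the robot's clock, but the hand-in returned no verdict.

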